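# Put the filter cover back on the cobbler's dust box

## Task

Put the lipped cover back on the open dust box: tilt it lip down and hook the lip under the box's ledge, then swing the other end down until the cover lies flat on its seat inside the rim, still in hand, and only then let go. Leave the other cover, the one without a lip, where it lies.

Things in the scene. Friction and masses are not known exactly. Their poses are not given: they have to be found in the camera images.
- cover_grip (a point): loose grey metal cover with a lip, 0.2-0.4 kg: plate 130 (x) x 110 (y) x 6 mm, plus a flat lip 36 long, 56 wide, 6 thick on its -x edge. Upright grip mid-plate: 10 (x) x 60 (y), top 46 mm above the underside. Point: in the grip, 30 above the underside, 16 below the grip's top, 101 from lip tip, 65 from far edge. x from lip to far edge, z up. Starts flat on the table, lip roughly to the robot
- dustbox: fixed open grey steel box, 202 (x) x 146 (y) x 68 mm, ledge over its -x end. Origin: centre of underside; z up, x from ledge end to other end, roughly away from the robot. Inside walls at x +-93, y +-65 mm. Seat at z 50: strips 25 wide along both sides from x = -57 on, 14 along the +x wall; else hollow 35 deep below the seat. Rim 10 above the seat at the sides and +x end
- ledge_edge (a point): middle of the ledge's free lower edge: x -57, y 0, z 62 mm in the box's frame, same axes. The ledge is 36 deep, 6 thick, the box's full width, open to +x and hollow below. The cover is too long to go in flat. Seated, its lip is under the ledge and cover_grip is at x +18 (8 to 28), y 0 (+-10), z 80 mm in the box's frame, axes parallel
- spare_grip (a point): the other loose cover, to be left alone: plain grey plate 150 x 110 x 6 mm without a lip, the same upright grip in its middle; this point lies in the grip, 30 mm above its underside
There are look-alikes about, which are no part of the job. Leave any turquoise look-alike of the part that bears cover_grip alone.

How it is judged:
On the way, in this order (a step that is already met when the one before it is completed fails the run):
1. the lip is under the ledge while the cover is tilted (angle between cover_grip's own z axis and vertical above 0.09 rad and x of ledge_edge in the frame of cover_grip between -0.096 and -0.05 m and y of ledge_edge in the frame of cover_grip between -0.04 and 0.04 m and z of ledge_edge in the frame of cover_grip between -0.026 and 0.005 m), for 0.1 s.
2. the cover is laid flat on its seat while the fingers still touch it (angle between cover_grip's own z axis and vertical below 0.07 rad and z of cover_grip in the frame of dustbox below 0.085 m and contact force between the fingers and anything else above 0.3 N), for 0.1 s.
At the end, for the whole second after the job is handed in: the cover lies flat (within 2 degrees) and down on its seat inside the dust box's rim (height within 3 mm), its lip under the ledge: its grip point within 15 mm of the seated place both ways, square to the box within 11 degrees (x of cover_grip in the frame of dustbox between 0.003 and 0.033 m and y of cover_grip in the frame of dustbox between -0.015 and 0.015 m and z of cover_grip in the frame of dustbox between 0.076 and 0.083 m and angle between cover_grip's own z axis and vertical below 0.035 rad and angle between the x axis of cover_grip and the x axis of dustbox, either way round below 0.2 rad); the robot touches nothing.
It fails at once if the cover without a lip is moved by more than 20 mm (distance of spare_grip from where it was at the start of the episode above 0.02 m).
It also fails if it takes over 40 s, if anything falls off the work surface, if the arm or the gripper's body presses on something with over 40 N, if the wrist force passes 120 N, or if a joint passes its speed limit or range.

## Robot

A 6-joint arm with a two-finger parallel gripper is mounted at the origin on the work surface. World frame = base frame: x ahead of the robot, y to its left, z up, the work surface at z = 0. Lengths are in m, angles in rad, forces in N, time in s.
With the tool pointing down it reaches from about 0.225 to 0.875 m from the base axis. Payload 3.4 kg.
Tool frame: the origin (TCP) lies on the centre line of the jaws, within the pads' length; the fingertips stand 17 mm ahead of it and the grasp point (between the pads) lies 2 mm behind it (nose_length is the distance from the TCP to the fingertips, in m); z points along the fingers, y is the line along which they close (so a half turn about z gives the same grasp; the last joint's range is limited). The gripper opens to 85 mm and grips with 20 to 120 N. Pads are 22 mm wide; open, the fingers measure 114 mm over their backs; the gripper's body (76 mm by 85 mm) begins 54 mm behind the grasp point. The pads swing forward as they close: fully open they stand 13 mm farther back than shut.
Start: joints at [-0.121, 0.276, 1.505, -0, 1.361, -0.121], TCP at [0.575, -0, 0.248] pointing down, gripper open.
Joint ranges: [-2.89, 2.89], [-0.75, 2.08], [0.22, 2.7], [-1.18, 4.32], [0.11, 2.71], [-2.7, 2.7]. Speed limits (rad/s): [2.57, 2.57, 3.14, 3.14, 3.14, 3.14].

## Interface

Orientations are given as a unit quaternion [w, x, y, z].
In Python, from rig import get_state, get_image, sign_off, find_in, place_of, nose_length gives the robot as it stands.
- The arm moves only by the tool apply_moves, never from a script. Its argument "deltas" is one flat list of numbers, 5 for each row, row after row: the finger opening in mm, from 0 to 85.4, then the shift along the tool's x, y, z in mm, then the turn about the tool's z in degrees. A call has 1 to 12 rows; each row is the pose to reach, as a shift and turn from the pose commanded when the call began, along the tool's axes at that moment; what a row does not reach only later rows make up. A row lasts 1/12 s, in which the tool goes at most 41.7 mm and 7.16 degrees, less where a joint would pass 70% of its speed; a pose out of reach is approached as far as the arm can. A call with a gripper value outside its range is refused whole. The fingers move at their own pace and stop on an object; "squeeze" is the grip in N (left out, the last holds). Time passes only in rows, so rows that repeat a pose let the fingers close. It gives the time, the measured TCP pose, the force, the opening and the grip force at its end, in the units of the state.
- get_state(): the state, without advancing time (a new reading comes with each control period).
- get_image(name): name is "scene" or "side" or "wrist"; returns a dict with "frame" (480x640x3 uint8, red, green, blue), "K" (3x3 intrinsics, pixels), "position" and "orientation" of the camera in the world. Camera axes: x right, y down, z forward; pixel columns grow to the right and rows downward; lengths in m; the calibration is good to about 2 mm. A picture is of the moment at which its call begins. There is no depth.
- sign_off(): hands the job in; it is judged then, once.
Trained networks look in a picture, given as the dict that the camera call returned (one of the last four; its "shot" number tells which), for a name from the list of things; names that differ only in an ending like _2 or _b are one class to them, and where a whole thing is asked for, a point or a joint stands for the part that bears it (a point fixed in the world has none). Each returns a list of dicts, best first, with "score" (0 to 1); they miss things now and then, are a little off and sometimes report something else, mostly with a low value. They report only what shows in the picture. A call takes as long as a camera call. They do not tell look-alikes from the thing itself.
- find_in(query, picture): "point" ([column, row] in pixels, amid what is visible of it).
- place_of(query, picture): "point" ([column, row] in pixels: a listed point, or the origin of a listed thing).
The state is a dict: "clock": time; "qpos": joint angles; "qd": joint speeds; "effort": joint torques, N m; "position": TCP position; "ee_rot": TCP orientation; "contact_force": force on the tool from outside, world axes, zero at the start; "moment": the same for the moment, N m; "width": finger opening in m; "gripper_force": force on a finger pad.
Only numpy, scipy, OpenCV 4.12 (cv2) and the standard library are available. Lean on these libraries where they do the work, as an engineer would, in place of code of your own. Each camera call takes 0.05 s, during which the arm holds its last target. There are 200 camera calls.

## Working session

There is one attempt and no reset: what is moved stays moved. The work goes in short steps, Python scripts to look and compute and a tool call to move; the robot and the scene stay as the last step left them, time stands still between calls to the robot, and variables do not carry over. Pictures are saved under pics/ and viewed, at most 10 in all, crops included, and the job is handed in when it is done.

Besides the shell and the picture viewer there is one more tool, called by a JSON object that holds its "fn" and its "kwargs", one argument or row to a line. apply_moves: Moves the arm, as the interface text tells. Its arguments: {"type":"object","properties":{"deltas":{"type":"array"},"squeeze":{"type":"number"}},"required":["deltas"]}

```bash
mkdir -p pics; cat > h.py <<'E'
import numpy as np,cv2
from scipy.spatial.transform import Rotation as R
from rig import *
def Rm(q): return R.from_quat(np.r_[q[1:],q[0]]).as_matrix()
def ray(im,p):
    d=Rm(im["orientation"])@np.linalg.inv(im["K"])@np.r_[p,1]; return np.array(im["position"]),d
def atz(im,p,z):
    o,d=ray(im,p); return o+d*(z-o[2])/d[2]
def proj(im,X):
    c=Rm(im["orientation"]).T@(np.atleast_2d(X)-im["position"]).T; u=im["K"]@c; return (u[:2]/u[2]).T
def save(im,n): cv2.imwrite(f"pics/{n}.png",im["frame"][:,:,::-1])
E
python3 - <<'E'
from h import *
np.set_printoptions(precision=3,suppress=True)
Z={"cover_grip":.03,"spare_grip":.03,"dustbox":0,"ledge_edge":.062}
s=get_state();print(s)
for n in["scene","side","wrist"]:
    im=get_image(n);save(im,n+"0");print(n,np.array(im["position"]))
    for q in Z:
        for r in place_of(q,im)[:4]: print(q,np.round(r["point"]),round(r["score"],2),atz(im,r["point"],Z[q]))
a,b,c=[cv2.resize(cv2.imread(f"pics/{n}0.png"),(400,300),interpolation=cv2.INTER_AREA) for n in["scene","side","wrist"]]
cv2.imwrite("pics/all.png",np.vstack([np.hstack([a,b]),np.hstack([c,c*0])]))
E
```

```text
{'clock': 0.0, 'qpos': array([-0.121,  0.277,  1.506, -0.   ,  1.361, -0.121]), 'qd': array([-0.001,  0.002,  0.003, -0.001,  0.001, -0.002]), 'effort': array([  0.001, -41.677, -24.581,  -0.   ,   0.011,   0.   ]), 'position': array([0.575, 0.   , 0.247]), 'ee_rot': array([-0.001,  0.707,  0.707, -0.001]), 'contact_force': array([-0.09 , -0.661,  0.473]), 'moment': array([-0.048,  0.044,  0.037]), 'gripper_force': 0.0, 'width': 0.08559208675332038}
scene [0.939 0.47  1.082]
cover_grip [487. 296.] 0.96 [0.295 0.429 0.03 ]
cover_grip [386. 327.] 0.75 [0.513 0.296 0.03 ]
spare_grip [281. 272.] 0.72 [0.567 0.02  0.03 ]
dustbox [214. 201.] 0.75 [ 0.518 -0.28   0.   ]
dustbox [223. 173.] 0.3 [ 0.436 -0.333  0.   ]
ledge_edge [223. 176.] 0.78 [ 0.47  -0.282  0.062]
ledge_edge [216. 200.] 0.34 [ 0.537 -0.236  0.062]
side [ 0.273 -0.59   0.68 ]
cover_grip [339. 186.] 0.81 [0.515 0.284 0.03 ]
cover_grip [243. 163.] 0.64 [0.291 0.435 0.03 ]
spare_grip [393. 257.] 0.62 [0.563 0.018 0.03 ]
dustbox [430. 401.] 0.58 [ 0.524 -0.282  0.   ]
ledge_edge [398. 392.] 0.87 [ 0.461 -0.287  0.062]
wrist [0.574 0.083 0.374]
spare_grip [305. 187.] 0.89 [0.558 0.02  0.03 ]
dustbox [279. 394.] 0.83 [ 0.517 -0.277  0.   ]
ledge_edge [226. 437.] 0.64 [ 0.458 -0.283  0.062]
```

View pics/all.png

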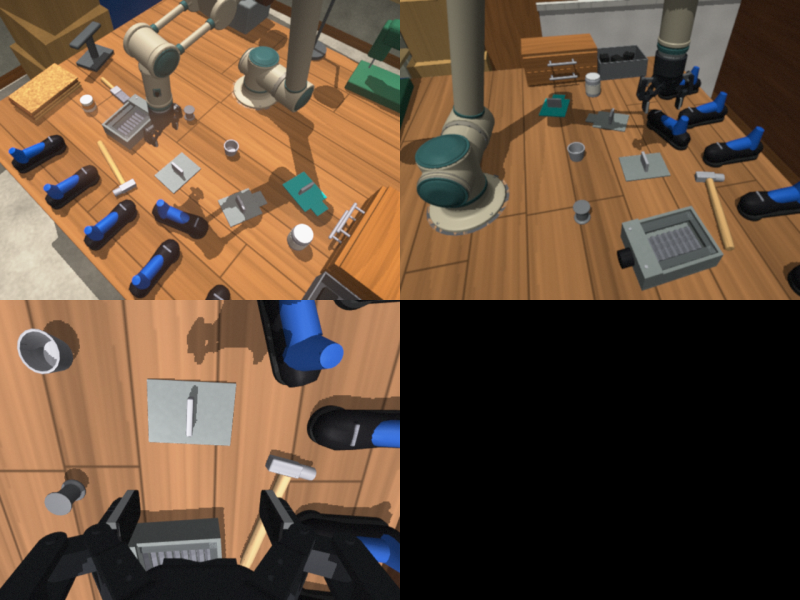

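The networks find two lipped covers. In the scene picture, (487,296) is turquoise, so it is the look-alike to leave alone. (386,327) is the grey lipped cover at about (0.514, 0.29), which fits the description. (281,272) is the plain spare, and the box is at (214,201). I'll confirm with one crop while moving to look at the box from above.

```bash
python3 -c "
import cv2;a=cv2.imread('pics/scene0.png')[250:380,320:560];cv2.imwrite('pics/crop.png',cv2.resize(a,None,fx=3,fy=3,interpolation=cv2.INTER_CUBIC))"
```

```text
(no output)
```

View pics/crop.png

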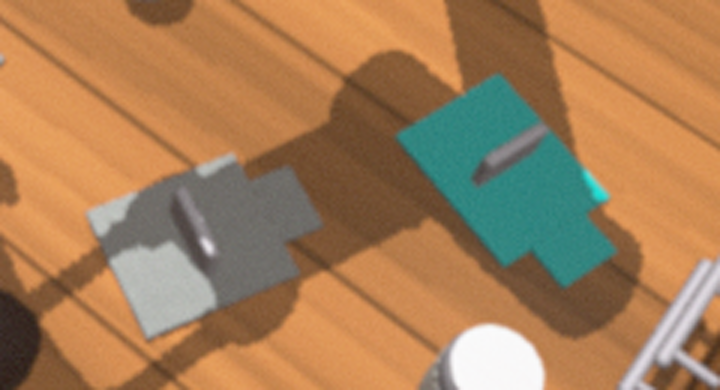

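{"fn": "apply_moves", "kwargs": {
  "deltas": [85,-25,2,-5,-7,85,-50,4,-10,-14,85,-75,7,-15,-21,85,-105,10,-20,-28,85,-130,12,-25,-35,85,-155,14,-30,-42,85,-180,16,-35,-49,85,-205,18,-40,-56,85,-230,20,-45,-63,85,-255,23,-50,-70,85,-280,25,-50,-77,85,-280,25,-50,-84]
}}

```text
clock: 1.75
position: [0.6003, -0.2853, 0.298]
ee_rot: [0.0, 0.051, 0.999, -0.002]
contact_force: [-0.2, 0.4, -0.3]
width: 0.0852
gripper_force: 0.0
```

The crop shows the grey lipped cover at left, with its grip at scene pixel ~(385,325) and its lip pointing right, towards the robot. The turquoise look-alike is at ~(490,300). So the grey one is the target.

```bash
python3 - <<'E'
from h import *
np.set_printoptions(precision=4,suppress=True)
im=get_image("wrist");save(im,"w1");print(im["position"])
Z={"dustbox":0,"ledge_edge":.062}
for q in Z:
  for r in place_of(q,im)[:3]: print(q,np.round(r["point"]),round(r["score"],2),atz(im,r["point"],Z[q]))
E
```

```text
[ 0.516  -0.2767  0.4236]
ledge_edge [304.  62.] 0.94 [ 0.4595 -0.287   0.062 ]
```

View pics/w1.png

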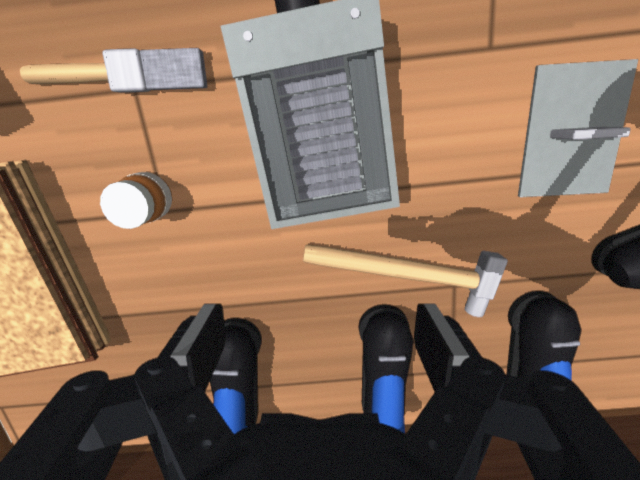

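The picture shows the box with its ledge at the top. The ledge-front corners are at about (235,77) and (383,48), the far rim corners at (272,227) and (398,207), and the back-left corner at (222,27). I'll fit the pose to these corners and move over the cover.

```bash
cat > fitbox.py <<'E'
from h import *
from scipy.optimize import least_squares
np.set_printoptions(precision=4,suppress=True)
def fit(im,P,pix,x0):
    def w(v): c,s=np.cos(v[2]),np.sin(v[2]); return np.c_[v[0]+c*P[:,0]-s*P[:,1],v[1]+s*P[:,0]+c*P[:,1],P[:,2]]
    f=lambda v:(proj(im,w(v))-pix).ravel()
    r=least_squares(f,x0); return r.x,f(r.x).reshape(-1,2)
E
python3 - <<'E'
from fitbox import *
im=get_image("wrist")
P=np.array([[-57,-73,68],[-57,73,68],[101,-73,60],[101,73,60],[-101,-73,68]])/1e3
v,r=fit(im,P,np.array([[235,77],[383,48],[272,227],[398,207],[222,27]]),[.52,-.28,.1]);print(v,np.degrees(v[2]));print(r)
c,s=np.cos(v[2]),np.sin(v[2]);print(v[:2]+[c*-.057,s*-.057])
E
```

```text
[ 0.5174 -0.2727  0.0662] 3.791980819121532
[[-1.4075  0.4223]
 [ 1.6921 -0.5086]
 [-1.0789  2.3137]
 [ 1.4332  0.3905]
 [-0.6289 -1.3763]]
[ 0.4605 -0.2765]
```

```bash
python3 - <<'E'
from fitbox import *
im=get_image("wrist"); print(np.round(im["K"],1),im["orientation"],get_state()["ee_rot"])
for p in [(235,77),(383,48)]: print(atz(im,p,.068))
for p in [(272,227),(398,207)]: print(atz(im,p,.060))
for q,z in(("ledge_edge",.062),("spare_grip",.03)): print([(r["point"],atz(im,r["point"],z)) for r in place_of(q,im)[:1]])
g=im["frame"][0:240,200:420,::-1]; cv2.imwrite("pics/boxcrop.png",cv2.resize(g,None,fx=2.5,fy=2.5,interpolation=cv2.INTER_CUBIC))
E
```

```text
[[336.    0.  319.3]
 [  0.  336.  237.8]
 [  0.    0.    1. ]] [0.1219 0.7344 0.6587 0.1091] [-0.0001  0.0533  0.9986  0.0003]
[ 0.4652 -0.3474  0.068 ]
[ 0.4559 -0.2047  0.068 ]
[ 0.6205 -0.3367  0.06  ]
[ 0.6127 -0.1941  0.06  ]
[]
[([584.0, 133.5], array([0.5588, 0.022 , 0.03  ]))]
```

View pics/boxcrop.png

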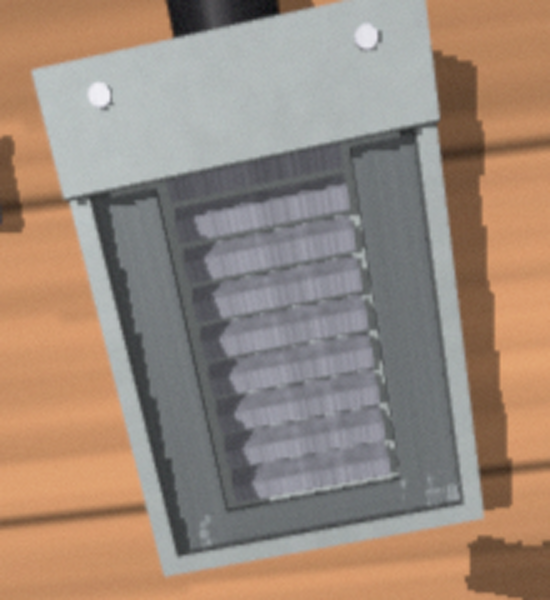

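{"fn": "apply_moves", "kwargs": {
  "deltas": [85,0,40,0,-6,85,0,80,0,-6,85,0,120,0,-6,85,0,160,0,-6,85,0,200,0,-6,85,0,240,0,-6,85,0,280,0,-6,85,0,320,0,-6,85,0,360,0,-6,85,-20,400,0,-6,85,-30,430,0,-6,85,-40,440,0,-6]
}}

```text
clock: 3.1
position: [0.6858, 0.1599, 0.2983]
ee_rot: [0.0, -0.002, 1.0, 0.002]
contact_force: [-0.1, -0.6, -0.3]
width: 0.0852
gripper_force: 0.0
```

```bash
python3 - <<'E'
from fitbox import *
im=dict(K=np.array([[336,0,319.3],[0,336,237.8],[0,0,1]]),position=np.array([.516,-.2767,.4236]),orientation=[0.1219,0.7344,0.6587,0.1091])
P=np.array([[-57,-73,68],[-57,73,68],[101,-73,60],[101,73,60],[-101,-73,68]])/1e3
v,r=fit(im,P,np.array([[228.8,79.6],[375.2,48],[266.4,230],[392.8,206.8],[213.2,28]]),[.52,-.28,.1]);print(v,np.degrees(v[2]));print(r)
c,s=np.cos(v[2]),np.sin(v[2]);print(v[:2]+[c*-.057,s*-.057])
im=get_image("wrist");save(im,"w2");print(im["position"])
for r in place_of("cover_grip",im)[:3]: print(np.round(r["point"]),round(r["score"],2),atz(im,r["point"],.03))
E
```

```text
[ 0.5178 -0.2844  0.0768] 4.402937392022864
[[-2.5315 -0.2053]
 [ 1.5686 -0.168 ]
 [-0.3877  0.5697]
 [ 1.3466  0.6375]
 [ 0.0748 -0.1438]]
[ 0.4609 -0.2888]
[0.6011 0.1587 0.424 ]
[450.  29.] 0.73 [0.51   0.2929 0.03  ]
```

View pics/w2.png

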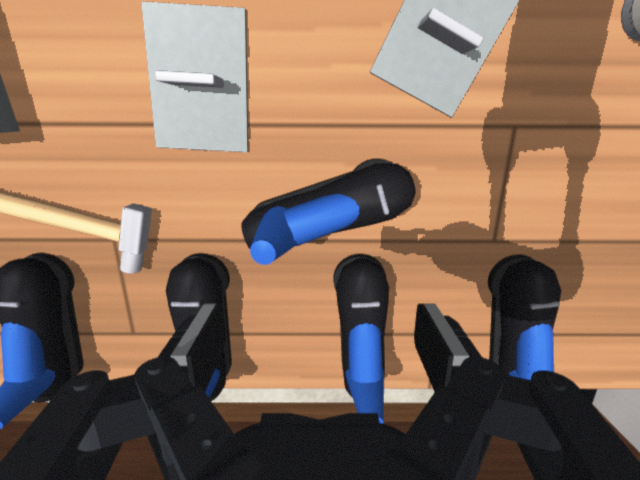

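The picture shows the grey cover's near part at top right. Its grip runs about (428,13)–(480,45), and the far-edge corners at (372,72) and (452,117) give a yaw of about −29°. A boot at (375,170) is roughly 0.16 m away. The spare is at (195,77).

Box pose: (0.518, −0.284), yaw 4.4°. I'll move above the grip.

{"fn": "apply_moves", "kwargs": {
  "deltas": [85,35,26,0,7,85,70,52,20,14,85,105,78,50,21,85,140,104,80,28,85,175,133,110,29,85,175,133,128,29,85,175,133,128,29]
}}

```text
clock: 3.78
position: [0.5037, 0.2864, 0.1669]
ee_rot: [-0.004, 0.25, 0.968, -0.002]
contact_force: [-0.4, -1.0, -0.1]
width: 0.0848
gripper_force: 0.0
```

```bash
python3 - <<'E'
from fitbox import *
im=get_image("wrist");save(im,"w3");print(im["position"],im["orientation"],get_state()["position"],get_state()["ee_rot"])
for r in place_of("cover_grip",im)[:3]: print(np.round(r["point"]),round(r["score"],2),atz(im,r["point"],.03))
E
```

```text
[0.4306 0.3265 0.2932] [0.1404 0.85   0.5016 0.0785] [0.5035 0.2863 0.1662] [-0.0047  0.2495  0.9684 -0.0028]
[337. 236.] 0.85 [0.5125 0.2954 0.03  ]
```

View pics/w3.png

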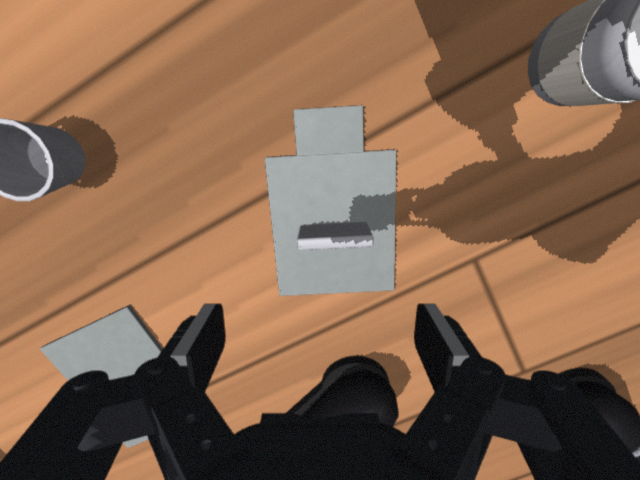

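The picture shows the cover almost square in view. The plate corners are at (266,157), (397,150), (394,291) and (280,295), the lip tip at (294,108) and (363,106), and the grip top at about (298–372, 240).

```bash
python3 - <<'E'
from fitbox import *
im=dict(K=np.array([[336,0,319.3],[0,336,237.8],[0,0,1]]),position=np.array([0.4306,0.3265,0.2932]),orientation=[0.1404,0.85,0.5016,0.0785])
P=np.array([[-65,-55,6],[-65,55,6],[65,55,6],[65,-55,6],[-101,-28,6],[-101,28,6]])/1e3
v,r=fit(im,P,np.array([[266,157],[397,150],[394,290],[280,294],[294,108],[363,106]]),[.51,.29,-.5]);print(v,np.degrees(v[2]));print(r)
q=[-0.0047,0.2495,0.9684,-0.0028];M=Rm(q);print(M)
d=np.r_[v[:2],.034+.002]-[.5035,.2863,.1662];print("tool delta",M.T@d*1e3,"tool y yaw",np.degrees(np.arctan2(-M[0,1],M[1,1])),nose_length)
print(proj(im,np.r_[v[:2],.046]))
E
```

```text
[ 0.5118  0.294  -0.453 ] -25.956971975264892
[[-1.0032 -0.3712]
 [ 0.282  -0.4676]
 [ 0.4362  0.5637]
 [-0.8997  1.6075]
 [-0.0725  0.7135]
 [ 1.1284 -1.2831]]
[[-0.8755  0.4832 -0.0105]
 [ 0.4832  0.8755 -0.0031]
 [ 0.0077 -0.0078 -0.9999]]
tool delta [ -4.5693  11.7378 130.0814] tool y yaw -28.893418250026055 0.017
[[335.609  242.7592]]
```

{"fn": "apply_moves", "kwargs": {
  "deltas": [85,-5,12,10,-3,85,-5,12,45,-3,85,-5,12,75,-3,85,-5,12,100,-3,85,-5,12,120,-3,85,-5,12,137,-3,85,-5,12,137,-3,40,-5,12,137,-3,40,-5,12,137,-3,40,-5,12,137,-3,40,-5,12,137,-3,40,-5,12,137,-3],
  "squeeze": 30
}}

```text
clock: 4.88
position: [0.5224, 0.2938, 0.0355]
ee_rot: [0.002, 0.225, 0.974, 0.0]
contact_force: [0.3, -4.0, 6.6]
width: 0.0588
gripper_force: 33.6
```

```bash
python3 - <<'E'
from fitbox import *
im=get_image("wrist");save(im,"w4");s=get_state();print(s["position"],s["ee_rot"],s["contact_force"],im["position"],im["orientation"])
for r in place_of("cover_grip",im)[:3]: print(np.round(r["point"]),round(r["score"],2),atz(im,r["point"],.03))
print(proj(im,s["position"]))
E
```

```text
[0.5224 0.2938 0.0355] [0.0018 0.2247 0.9744 0.0001] [-0.0996 -4.1209  6.1709] [0.4457 0.3299 0.161 ] [0.1406 0.8364 0.5224 0.0878]
[318. 302.] 0.83 [0.5129 0.2963 0.03  ]
[[322.1127 327.6161]]
```

View pics/w4.png

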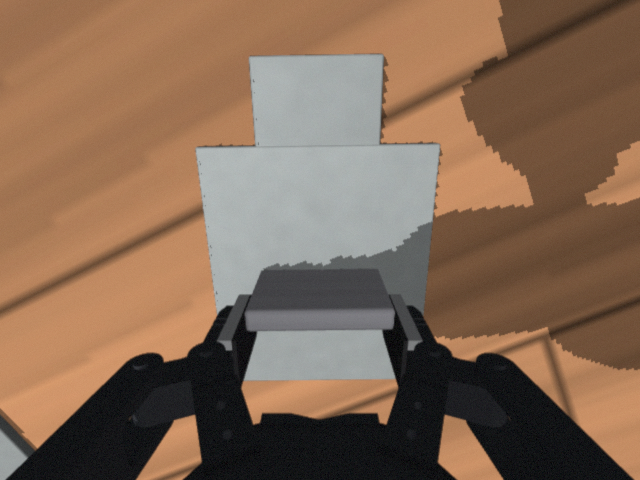

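The picture shows the fingers on the grip's ends, but the pads (rows 295–350) sit about 9 mm towards the far edge from the grip's centre (row ~319). I'll regrip centred.

{"fn": "apply_moves", "kwargs": {
  "deltas": [85,0,0,0,0,85,0,0,0,0,85,0,0,0,0,85,9,0,4,0,85,9,0,4,0,85,9,0,4,0]
}}

```text
clock: 5.48
position: [0.5117, 0.2986, 0.0288]
ee_rot: [-0.001, 0.225, 0.974, -0.0]
contact_force: [0.3, -0.2, -0.2]
width: 0.085
gripper_force: 0.0
```

{"fn": "apply_moves", "kwargs": {
  "deltas": [85,-2,-3,0,0,40,-2,-3,0,0,40,-2,-3,0,0,40,-2,-3,0,0,40,-2,-3,0,0,40,-2,-3,0,0],
  "squeeze": 30
}}

```text
clock: 5.98
position: [0.5146, 0.2956, 0.03]
ee_rot: [0.001, 0.225, 0.974, 0.001]
contact_force: [1.3, 2.0, 3.5]
width: 0.0599
gripper_force: 33.6
```

```bash
python3 - <<'E'
from fitbox import *
im=get_image("wrist");save(im,"w5");s=get_state();print(s["position"],s["width"],s["contact_force"])
for r in place_of("cover_grip",im)[:3]: print(np.round(r["point"]),round(r["score"],2),atz(im,r["point"],.03))
E
```

```text
[0.5146 0.2956 0.03  ] 0.05928315209285663 [1.2704 2.2777 3.6628]
[319. 324.] 0.9 [0.5125 0.2951 0.03  ]
```

Gripped centred, with the TCP at z 0.030 while the cover lies flat. Because the tool cannot tilt, I'll hold the cover across its pivot (the pads on the grip's two y ends). Then I'll press its far end on the outer top edge of the ledge end to swing the lip down. Now lift and carry.

{"fn": "apply_moves", "kwargs": {
  "deltas": [40,0,0,-20,0,40,0,0,-55,0,40,0,0,-95,0,40,0,0,-135,0,40,-3,-15,-165,-3,40,-10,-45,-170,-6,40,-18,-80,-170,-9,40,-26,-118,-170,-12,40,-34,-156,-170,-15,40,-43,-195,-170,-18,40,-52,-234,-170,-21,40,-60,-273,-170,-24]
}}

```text
clock: 7.08
position: [0.4449, 0.0213, 0.1979]
ee_rot: [-0.002, 0.016, 1.0, -0.0]
contact_force: [0.6, -0.9, -3.1]
width: 0.0593
gripper_force: 34.4
```

{"fn": "apply_moves", "kwargs": {
  "deltas": [40,-5,-39,0,-1,40,-9,-78,0,-2,40,-14,-117,0,-3,40,-19,-156,0,-4,40,-23,-195,0,-5,40,-28,-234,0,-6,40,-31,-265,0,-6,40,-34,-285,0,-6,40,-36,-295,0,-6,40,-36,-295,0,-6,40,-36,-295,0,-6]
}}

```text
clock: 8.0
position: [0.4722, -0.2716, 0.1981]
ee_rot: [-0.001, -0.035, 0.999, 0.002]
contact_force: [-0.7, 0.4, -3.2]
width: 0.0593
gripper_force: 34.3
```

```bash
cat > st.py <<'E'
from fitbox import *
B=np.array([.5178,-.2844]);by=np.radians(4.4)
Rb=np.array([[np.cos(by),-np.sin(by)],[np.sin(by),np.cos(by)]])
def st():
    s=get_state();M=Rm(s["ee_rot"]);print("pos",s["position"],"box xy",Rb.T@(s["position"][:2]-B)*1e3,"tool y yaw",np.degrees(np.arctan2(-M[0,1],M[1,1])),"F",s["contact_force"],"w",s["width"],s["clock"]);return s,M
E
python3 - <<'E'
from st import *
st()
im=get_image("side");save(im,"s5")
for q,z in(("cover_grip",.17),("ledge_edge",.062),("dustbox",0)):
  for r in place_of(q,im)[:2]: print(q,np.round(r["point"]),round(r["score"],2),atz(im,r["point"],z))
E
```

```text
pos [ 0.4722 -0.2716  0.1981] box xy [-44.5019  16.215 ] tool y yaw 3.963555524216363 F [-0.7266  0.4227 -3.2421] w 0.05931652352393101 8.0
cover_grip [245. 162.] 0.92 [0.2916 0.2188 0.17  ]
cover_grip [414. 330.] 0.79 [ 0.4811 -0.2561  0.17  ]
ledge_edge [399. 390.] 0.57 [ 0.4632 -0.2845  0.062 ]
dustbox [427. 402.] 0.74 [ 0.5194 -0.2835  0.    ]
```

View pics/s5.png

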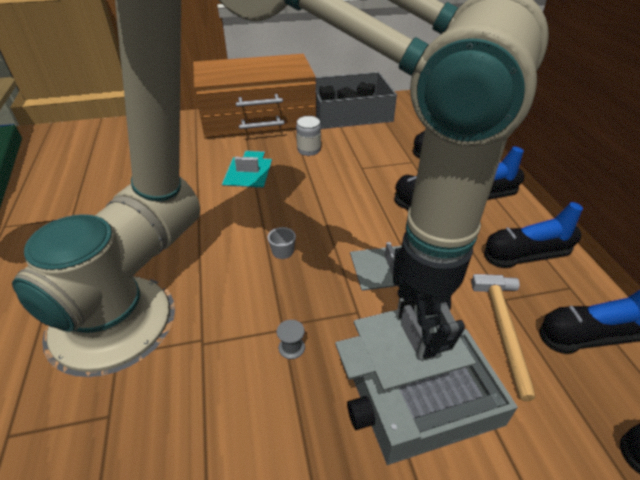

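The picture shows the cover held level above the ledge end, and the black spout at (362,412) well below the ledge top. I'll move back to put the grip about 45 mm behind the ledge end, just above contact.

{"fn": "apply_moves", "kwargs": {
  "deltas": [40,35,-5,0,0,40,70,-12,20,0,40,101,-16,50,0,40,101,-16,75,0,40,101,-16,90,0,40,101,-16,90,0,40,101,-16,90,0]
}}

```text
clock: 8.78
position: [0.3737, -0.295, 0.1094]
ee_rot: [-0.0, -0.035, 0.999, 0.0]
contact_force: [0.9, -0.5, -3.2]
width: 0.0599
gripper_force: 34.3
```

```bash
python3 - <<'E'
from st import *
st()
E
```

```text
pos [ 0.3737 -0.295   0.1094] box xy [-144.5128    0.4711] tool y yaw 4.057731046707071 F [ 0.8554 -0.5106 -3.2037] w 0.05988848465035807 8.7833
```

{"fn": "apply_moves", "kwargs": {
  "deltas": [40,0,0,5,0,40,0,0,9,0,40,0,0,12,0,40,0,0,14,0,40,0,0,16,0,40,0,0,18,0,40,0,0,20,0,40,0,0,22,0,40,0,0,24,0,40,0,0,24,0]
}}

```text
clock: 9.62
position: [0.3704, -0.2966, 0.0864]
ee_rot: [-0.003, -0.036, 0.999, -0.001]
contact_force: [-13.0, -2.4, 10.9]
width: 0.0595
gripper_force: 37.1
```

```bash
python3 - <<'E'
from st import *
st()
im=get_image("side");save(im,"s6");g=im["frame"][250:450,260:500,::-1]
im=get_image("scene");h=im["frame"][80:280,120:360,::-1];st()
cv2.imwrite("pics/s6c.png",cv2.resize(np.vstack([g,h]),None,fx=1.5*1,fy=1.5,interpolation=cv2.INTER_CUBIC))
E
```

```text
pos [ 0.3704 -0.2966  0.0864] box xy [-147.8911   -0.8387] tool y yaw 4.176696157856236 F [-12.9901  -2.3777  10.92  ] w 0.05952484774460576 9.6167
pos [ 0.3704 -0.2966  0.0865] box xy [-147.9046   -0.8423] tool y yaw 4.169530192084521 F [-13.1612  -2.4619   9.9387] w 0.05953405367579877 9.7167
```

View pics/s6c.png

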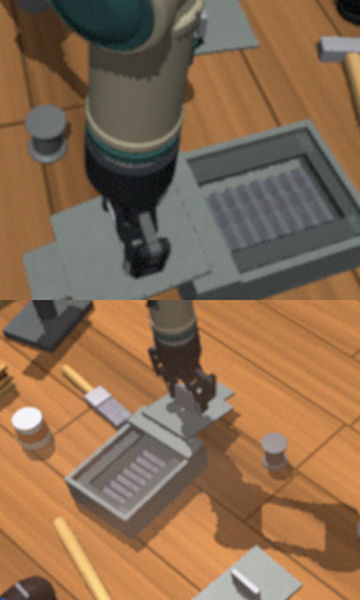

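The picture shows the far end resting on the ledge end and the cover tilted lip-down towards the robot. I'll lift and carry it over the opening.

{"fn": "apply_moves", "kwargs": {
  "deltas": [40,0,0,-20,0,40,0,0,-50,0,40,0,0,-70,0,40,-25,0,-70,0,40,-60,0,-70,0,40,-95,0,-70,0,40,-130,1,-70,0,40,-160,1,-70,0,40,-180,1,-65,0,40,-190,1,-60,0,40,-190,1,-60,0,40,-190,1,-60,0]
}}

```text
clock: 10.72
position: [0.5619, -0.2811, 0.1442]
ee_rot: [-0.002, -0.035, 0.999, 0.001]
contact_force: [-0.4, 0.4, -3.8]
width: 0.0592
gripper_force: 35.6
```

```bash
python3 - <<'E'
from st import *
s,M=st()
im=get_image("wrist");save(im,"w7")
print(im["position"],im["orientation"])
for th in(0,10,15,20):   # predicted lip corner pixels, pivot 34 above underside
  t=np.radians(th);out=[]
  for a,y,h in((-101,-28,-28),(-101,28,-28),(-65,-55,-28),(-65,55,-28)):
    bx=a*np.cos(t)-h*np.sin(t);bz=a*np.sin(t)+h*np.cos(t)
    out.append(s["position"]+np.r_[Rb@np.array([bx,y]),bz+4]*1e-3)
  print(th,np.round(proj(im,np.array(out))).tolist())
for r in place_of("ledge_edge",im)[:2]: print(r)
E
```

```text
pos [ 0.5619 -0.2811  0.1442] box xy [44.192 -0.099] tool y yaw 4.041810554456335 F [-0.4316  0.4039 -3.8102] w 0.05919773917128858 10.7167
[ 0.4778 -0.2876  0.2703] [0.1104 0.6731 0.7216 0.1187]
0 [[250.0, 81.0], [388.0, 80.0], [195.0, 171.0], [444.0, 170.0]]
10 [[258.0, 101.0], [380.0, 100.0], [204.0, 181.0], [435.0, 179.0]]
15 [[262.0, 112.0], [376.0, 111.0], [209.0, 186.0], [431.0, 185.0]]
20 [[265.0, 123.0], [374.0, 122.0], [212.0, 193.0], [427.0, 191.0]]
{'point': [325.4, 94.8], 'score': 0.89}
```

View pics/w7.png

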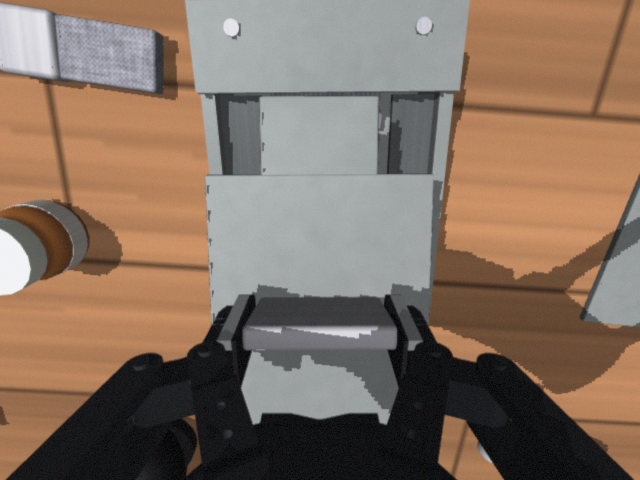

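The picture shows the lip-tip edge at row ~98, columns 261–378 (width 117 px, so a tilt of about 13°). The plate edge is at row 175, about 4 mm nearer the ledge than assumed, and the ledge front edge is at row 93, columns 193–462. I'll compute the offsets.

```bash
python3 - <<'E'
from st import *
s,M=st()
im=get_image("wrist")
for n,p,z in(("Lfront",(196,94),.068),("Rfront",(461,92),.068),("ledge net",(325.4,94.8),.062)): 
  X=atz(im,p,z);print(n,X,Rb.T@(X[:2]-B)*1e3)
P=np.array([[261,98],[378,97],[207,176],[434,175]])
from scipy.optimize import least_squares
def w(v):
  t=v[2];o=[]
  for a,y in((-101,-28),(-101,28),(-65,-55),(-65,55)):
    h=-24;bx=a*np.cos(t)-h*np.sin(t)+v[0]*1e3;bz=a*np.sin(t)+h*np.cos(t)
    o.append(np.r_[B+Rb@np.array([bx,y+v[1]*1e3])*1e-3,v[3]+bz*1e-3])
  return np.array(o)
r=least_squares(lambda v:(proj(im,w(v))-P).ravel(),[.04,0,.2,.144]);print("cover_grip in box x,y,tilt deg,z",r.x[:2]*1e3,np.degrees(r.x[2]),r.x[3],r.fun)
f=lambda z:least_squares(lambda v:(proj(im,w(np.r_[v,z]))-P).ravel(),[.04,0,.2]);
for z in(.142,.145,.148): q=f(z);print(z,q.x[:2]*1e3,np.degrees(q.x[2]),q.cost)
E
```

```text
pos [ 0.5614 -0.2816  0.1451] box xy [43.6895 -0.5211] tool y yaw 3.9712883133955965 F [-0.2827  0.0505 -2.6317] w 0.05956765541365572 10.8167
Lfront [ 0.4662 -0.3576  0.068 ] [-57.0694 -68.9841]
Rfront [ 0.4551 -0.2105  0.068 ] [-56.8493  78.5263]
ledge net [ 0.4612 -0.2855  0.062 ] [-56.5016   3.2185]
cover_grip in box x,y,tilt deg,z [41.1566 -0.148 ] 12.359033408932985 0.14429445323795678 [-0.528   0.4355  0.8416  0.3556 -0.0677  0.0511 -0.2543 -0.8612]
0.142 [42.3948 -0.1479] 10.6705547993386 1.3428280648763855
0.145 [40.7639 -0.148 ] 12.876412156569844 1.0875229127853194
0.148 [39.0347 -0.1483] 15.065483013155038 1.933903176733999
```

{"fn": "apply_moves", "kwargs": {
  "deltas": [40,-1,4,10,0,40,-1,4,25,0,40,-1,4,40,0,40,-1,4,47,0,40,-1,4,47,0,40,5,4,47,0,40,11,4,47,0,40,17,4,47,0,40,21,4,47,0,40,21,4,47,0,40,21,4,47,0]
}}

```text
clock: 11.78
position: [0.5418, -0.2794, 0.0989]
ee_rot: [0.001, -0.035, 0.999, -0.0]
contact_force: [-0.1, -0.6, -3.2]
width: 0.059
gripper_force: 35.6
```

```bash
python3 - <<'E'
from st import *
s,M=st()
E
```

```text
pos [ 0.5418 -0.2794  0.0989] box xy [24.3244  3.1841] tool y yaw 3.973558519643018 F [-0.0605 -0.6159 -3.2012] w 0.05898508093568797 11.7833
```

{"fn": "apply_moves", "kwargs": {
  "deltas": [40,0,0,3,0,40,1,0,5,0,40,1,0,7,0,40,2,0,9,0,40,2,0,11,0,40,2,0,13,0,40,2,0,15,0,40,2,0,16,0,40,2,0,17,0,40,2,0,17,0]
}}

```text
clock: 12.62
position: [0.5448, -0.2797, 0.0843]
ee_rot: [0.005, -0.034, 0.999, -0.001]
contact_force: [7.3, 3.4, 8.1]
width: 0.0593
gripper_force: 37.7
```

```bash
python3 - <<'E'
from st import *
s,M=st()
E
```

```text
pos [ 0.5448 -0.2797  0.0843] box xy [27.3214  2.6616] tool y yaw 3.932437205136172 F [7.282  3.3953 8.1126] w 0.05931635820177387 12.6167
```

{"fn": "apply_moves", "kwargs": {
  "deltas": [40,2,0,2,0,40,3,0,4,0,40,3,0,6,0,40,3,0,7,0,40,3,0,8,0,40,3,0,8,0]
}}

```text
clock: 13.12
position: [0.5422, -0.2811, 0.0777]
ee_rot: [0.006, -0.034, 0.999, -0.003]
contact_force: [4.1, 1.2, 14.6]
width: 0.0591
gripper_force: 39.0
```

```bash
python3 - <<'E'
from st import *
s,M=st()
im=get_image("wrist");save(im,"w8")
for q in("cover_grip","ledge_edge"):
  for r in place_of(q,im)[:2]: X=atz(im,r["point"],.08 if q[0]=="c" else .062);print(q,r,X,Rb.T@(X[:2]-B)*1e3)
g=cv2.cvtColor(im["frame"],cv2.COLOR_RGB2GRAY).astype(float)
d=np.diff(g[:,300:340].mean(1));print([(i,round(d[i],1)) for i in np.argsort(-abs(d))[:14] if i<330])
for c in(230,410): d=np.diff(g[:,c-8:c+8].mean(1));print(c,sorted([(int(i),round(d[i],1)) for i in np.argsort(-abs(d[:280]))[:8]]))
for z in(.056,.060,.064,.068):
  print(z,[np.round(proj(im,np.r_[B+Rb@np.array([x,4e-3]),z])[0]).tolist() for x in(-.047,-.057)])
E
```

```text
pos [ 0.5422 -0.2811  0.0777] box xy [24.6254  1.3957] tool y yaw 3.9519667426816096 F [ 4.0992  1.187  14.5951] w 0.059067374142017806 13.1167
cover_grip {'point': [317.6, 326.9], 'score': 0.74} [ 0.54   -0.2826  0.08  ] [22.2665  0.1022]
ledge_edge {'point': [325.1, 131.5], 'score': 0.97} [ 0.461 -0.285  0.062] [-56.6639   3.7154]
[(np.int64(288), np.float64(-34.1)), (np.int64(130), np.float64(-31.0)), (np.int64(287), np.float64(-24.3)), (np.int64(129), np.float64(-17.1)), (np.int64(131), np.float64(-15.9))]
230 [(130, np.float64(-31.4)), (131, np.float64(-49.1)), (132, np.float64(-27.1)), (138, np.float64(17.9)), (139, np.float64(14.2)), (161, np.float64(26.0)), (162, np.float64(30.4)), (163, np.float64(20.2))]
410 [(128, np.float64(-16.8)), (129, np.float64(-35.8)), (130, np.float64(-20.1)), (160, np.float64(-10.9)), (161, np.float64(-10.2)), (162, np.float64(34.8)), (163, np.float64(27.6)), (164, np.float64(13.9))]
0.056 [[326.0, 155.0], [326.0, 130.0]]
0.06 [[326.0, 156.0], [326.0, 130.0]]
0.064 [[326.0, 157.0], [326.0, 131.0]]
0.068 [[326.0, 158.0], [326.0, 131.0]]
```

Seat check: the plate edge at row 162 puts the grip at box x ≈ 21 mm. The y offset is about −3.6 mm, the TCP is at the seat height, and it is pressing with about 15 N, so the cover is down. I'll ease off, hold, open and lift.

{"fn": "apply_moves", "kwargs": {
  "deltas": [40,0,0,-2,0,40,0,0,-4,0,40,0,0,-4,0,85,0,0,-4,0,85,0,0,-4,0,85,0,0,-4,0,85,0,0,-4,0]
}}

```text
clock: 13.85
position: [0.5365, -0.2794, 0.0768]
ee_rot: [-0.0, -0.035, 0.999, 0.0]
contact_force: [0.3, -0.6, -0.3]
width: 0.0851
gripper_force: 0.0
```

```bash
python3 - <<'E'
from st import *
s,M=st()
E
```

```text
pos [ 0.5365 -0.2794  0.0768] box xy [19.0665  3.5739] tool y yaw 3.9956333159143016 F [ 0.2567 -0.5814 -0.2978] w 0.08510824644357863 13.85
```

Released with no residual force. Now lift straight up and check from above.

{"fn": "apply_moves", "kwargs": {
  "deltas": [85,0,0,-15,0,85,0,0,-40,0,85,0,0,-80,0,85,0,0,-120,0,85,-40,0,-160,0,85,-70,0,-190,0,85,-85,0,-200,0,85,-85,0,-200,0]
}}

```text
clock: 14.52
position: [0.628, -0.2742, 0.2824]
ee_rot: [0.006, -0.036, 0.999, -0.003]
contact_force: [0.9, -0.1, -0.1]
width: 0.085
gripper_force: 0.0
```

```bash
python3 - <<'E'
from st import *
s,M=st()
im=get_image("wrist");save(im,"w9")
for q in("cover_grip","ledge_edge"):
  for r in place_of(q,im)[:2]: X=atz(im,r["point"],.08 if q[0]=="c" else .062);print(q,r["point"],r["score"],Rb.T@(X[:2]-B)*1e3)
g=cv2.cvtColor(im["frame"],cv2.COLOR_RGB2GRAY).astype(float)
def px(x,y,z): return proj(im,np.r_[B+Rb@np.array([x,y])/1e3,z/1e3])[0]
# profiles along box x at several y, and along box y, at plate-top height 56
for y in(-35,-20,28,43):
  xs=np.arange(-75,110,1.);p=np.array([px(x,y,56) for x in xs],np.float32)
  v=cv2.remap(g.astype(np.float32),p[:,0],p[:,1],1).ravel();d=np.diff(v);print("y",y,[(int(xs[i]),int(d[i])) for i in range(len(d)) if abs(d[i])>9])
for x in(-35,-20,50,70):
  ys=np.arange(-85,90,1.);p=np.array([px(x,y,56) for y in ys],np.float32)
  v=cv2.remap(g.astype(np.float32),p[:,0],p[:,1],1).ravel();d=np.diff(v);print("x",x,[(int(ys[i]),int(d[i])) for i in range(len(d)) if abs(d[i])>9])
for n in("scene","side"):
  im=get_image(n)
  for r in place_of("cover_grip",im)[:3]: X=atz(im,r["point"],.08);print(n,r["point"],round(r["score"],2),Rb.T@(X[:2]-B)*1e3)
E
```

```text
pos [ 0.628  -0.2742  0.2824] box xy [110.7037   1.7052] tool y yaw 4.110218320907033 F [ 0.907  -0.1414 -0.1162] w 0.08499602619681995 14.5167
cover_grip [321.8, 109.5] 0.67 [16.7937  2.5638]
ledge_edge [322.0, 17.8] 0.62 [-59.4049   3.0099]
y -35 [(-75, 61), (-61, -64), (-60, -26), (-59, 16), (-56, -16), (-55, -11), (-52, 19), (-51, 12), (-50, 34), (-49, 34), (79, -11), (80, -32), (81, -19), (91, -10), (92, 18), (93, 33), (94, 22)]
y -20 [(-75, 90), (-61, -67), (-60, -33), (-59, 22), (-57, 17), (-56, 47), (-55, 11), (-50, -14), (-49, 12), (9, 23), (10, 32), (17, -13), (18, -26), (19, -53), (20, -25), (21, 11), (22, 9), (23, 31), (24, 18), (79, -19), (80, -33), (81, -9), (90, -11), (92, 26), (93, 33), (94, 16)]
y 28 [(-75, 175), (-62, -17), (-61, -55), (-60, -27), (-59, 20), (-56, 13), (-55, 45), (-54, 11), (10, 35), (11, 18), (18, -18), (19, -43), (20, -44), (21, -11), (28, 16), (29, 38), (30, 10), (80, -40), (81, -19), (90, -9), (92, 22), (93, 43), (94, 12), (100, -15)]
y 43 [(-75, 175), (-62, -16), (-61, -62), (-60, -17), (-59, 18), (-56, -14), (-50, 12), (-49, 50), (-48, 31), (1
[... 449 characters left out ...]
7, -53), (58, -28), (59, 21), (69, 29), (70, 36), (71, 11), (77, -12), (78, -55), (88, 16)]
x 50 [(-63, -14), (-62, -50), (-61, -42), (-55, 11), (-54, 38), (-53, 33), (-52, 21), (56, -43), (57, -35), (58, 20), (67, -15), (69, 24), (70, 42), (71, 13), (77, -17), (78, -37), (79, -17), (88, 12)]
x 70 [(-71, 11), (-70, 23), (-69, 12), (-63, -15), (-62, -40), (-61, -42), (-57, 17), (-56, 23), (-55, 10), (-54, 19), (-53, 38), (56, -56), (57, -31), (59, 22), (69, 19), (70, 35), (71, 18), (77, -19), (78, -32), (79, -15)]
scene [203.8, 188.5] 0.89 [22.9554  8.5416]
scene [489.8, 300.1] 0.66 [-132.0139  736.8405]
side [246.6, 161.5] 0.96 [-168.6076  660.8016]
side [443.9, 371.2] 0.94 [16.6212  4.5003]
```

At seat height (z 56) the plate edges lie at x −49.5 and +80.5, exactly 130 mm apart, and at y −52 and +57. The cover is therefore flat, square and centred to within about 2 mm, with its lip under the ledge. Handing in.

```bash
python3 -c "
from rig import *
print(sign_off())"
```

```text
the job is handed in; nothing more can be done
None
```

The lipped cover was hooked under the ledge, swung flat onto its seat while still in hand, and released. The job is handed in; `sign_off()` returned no verdict, but the last picture showed the cover flat and within about 2–3 mm of its seated place, and the spare was never touched.

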